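Rotate the tins behind the pantry jars

TASK

The yellow tin behind the two glass jars on the bamboo shelf board is the older one and must be used first: move both jars out of the way onto the cork mat, then put the yellow tin into the wooden crate, then stand the new blue tin centred in its place, on the grey mat behind the jars' mats. Finally put the jars back, each centred on the mat of its lid's colour. Set the jars down gently, keep everything upright, and leave the amber oil bottle where it stands.

Things in the scene. Friction and masses are not known exactly. Their poses are not given: they have to be found in the camera images.
- red_jar: glass storage jar with a red lid: an upright cylinder 60 mm across and 115 mm tall (the lid is its top 20 mm, same width), about 0.32 kg. Origin at the centre of its underside, z up. At the start it stands centred on the red mat.
- green_jar: glass storage jar with a green lid: an upright cylinder 60 mm across and 115 mm tall (the lid is its top 20 mm, same width), about 0.32 kg. Origin at the centre of its underside, z up. At the start it stands centred on the green mat.
- yellow_tin: low round food tin with a yellow label and a yellow disc on its top, 60 mm across and 50 mm tall, about 0.2 kg. Origin at the centre of its underside, z up. The older tin: at the start it stands behind and between the jars (75 mm from each jar's axis), on the grey mat. The jars are 65 mm taller than it and leave no room for a gripper's body above it until they are cleared.
- blue_tin: low round food tin with a blue label and a blue disc on its top, 60 mm across and 50 mm tall, about 0.2 kg. Origin at the centre of its underside, z up. The new tin: at the start it stands on the table on the robot's side of the crate, 35 mm or so from the crate's wall.
- red_mat: flat fixed red mat, 62 mm in x by 84 mm in y and 3 mm thick, lying on the front half of the bamboo shelf board. Origin at its centre on its underside, 10 mm above the table; its top is 13 mm above the table. The red and green mats lie side by side, centres 90 mm apart along the board's y; which is left and which right changes.
- green_mat: flat fixed green mat, 62 mm in x by 84 mm in y and 3 mm thick, lying on the front half of the bamboo shelf board. Origin at its centre on its underside, 10 mm above the table; its top is 13 mm above the table. The red and green mats lie side by side, centres 90 mm apart along the board's y; which is left and which right changes.
- grey_mat: flat fixed grey mat, 3 mm thick, on the bamboo shelf board (170 x 300 mm, same axes, 10 mm high lip at its back) behind the jars' mats. Origin: the tin's place, at the underside, 10 mm above the table (mat top: 13 mm). The mat reaches 28 mm to -x (jars), 46 to +x, 45 to each side in y. A purple tea packet 85 mm tall is fixed on the board, its near side 98 mm to -y of this point.
- cork_mat: flat fixed cork mat, the side area for the jars: 250 mm in x by 120 mm in y, 6 mm thick, lying on the table left or right of the shelf board. Origin at its centre on its underside, at table height.
- crate: fixed dark wooden open crate, 150 by 150 mm outside, 35 mm tall, walls 6 mm, floor about 6 mm thick, on the other side of the shelf board from the cork mat. Origin at the centre of its underside, at table height.
- oil_bottle: amber glass oil bottle with a black cap, 44 mm across and 140 mm tall, standing loose on the shelf board to the left (+y) of the tin's place, 118 mm away sideways and about 25 mm farther back. Not to be moved. Origin at the centre of its underside.
Things that resemble listed ones, but are neither listed nor needed, are in the scene too. Of the things that look like the red_jar, the middle-sized one is meant. Leave any purple look-alike of the green_jar alone.

How it is judged:
By the outcome, as a careful person would: the job done as asked, in the order asked, and still so for the second after the job is handed in, with the robot touching nothing.
It also fails if it takes over 136 s, if anything falls off the work surface, if the arm or the gripper's body presses on something with over 40 N, if the wrist force passes 120 N, or if a joint passes its speed limit or range.

ROBOT

A 6-joint arm with a two-finger parallel gripper is mounted at the origin on the work surface. World frame = base frame: x ahead of the robot, y to its left, z up, the work surface at z = 0. Lengths are in m, angles in rad, forces in N, time in s.
With the tool pointing down it reaches from about 0.325 to 0.925 m from the base axis. Payload 3.1 kg.
Tool frame: the origin (TCP) lies at the very end of the fingers, on their centre line; the grasp point (between the pads) lies 19 mm behind it; z points along the fingers, y is the line along which they close (so a half turn about z gives the same grasp; the last joint's range is limited). The gripper opens to 85 mm and grips with 20 to 120 N. Pads are 22 mm wide; open, the fingers measure 114 mm over their backs; the gripper's body (76 mm by 85 mm) begins 54 mm behind the grasp point. The pads swing forward as they close: fully open they stand 13 mm farther back than shut.
Start: joints at [1.027, 0.217, 1.613, -0, 1.311, -0.112], TCP at [0.262, 0.568, 0.196] pointing down, gripper open.
Joint ranges: [-2.75, 2.75], [-0.78, 2.1], [0.31, 2.55], [-1.13, 4.27], [0.13, 2.63], [-2.58, 2.58]. Speed limits (rad/s): [2.79, 2.79, 3.14, 3.14, 3.14, 3.14].

INTERFACE

Orientations are given as a rotation vector (axis times angle).
In Python, from cell import sensors, imaging, ticket gives the robot as it stands. The module is installed in compiled form; this text tells all that it offers.
- The arm moves only by the shell command python3 -m inch 'ROWS' [FORCE]. ROWS is JSON, a list of rows, each an object with "angular": the turn, a rotation vector about the tool's x, y, z in rad, a list of three; "travel": the shift along the tool's x, y, z in cm, a list of three; "fingers": the opening, from -1 (shut) to 1 (fully open). A call has 1 to 5 rows; each row shifts and turns the commanded pose from where the row before left it, along the tool's axes as they then stand; what a row does not reach is not made up. A row lasts 1/8 s, in which the tool goes at most 62.5 mm and 10.7 degrees, less where a joint would pass 70% of its speed; a pose out of reach is approached as far as the arm can. A call is refused whole if a number of a shift passes 6.25 or a number of a turn 0.188, either way. A call with a gripper value outside its range is refused whole. The fingers move at their own pace and stop on an object; FORCE is the grip in N (left out, the last holds). Time passes only in rows, so rows that do not move let the fingers close. It gives the time, the measured TCP pose, the force, the opening and the grip force at its end, in the units of the state.
- sensors.get_state(): the state, without advancing time (a new reading comes with each control period).
- imaging.read_camera(name): name is "side" or "top" or "wrist"; returns the picture (400x640x3 uint8, red, green, blue); there is no depth.
- imaging.get_calibration(name): a dict with "fx", "fy", "cx", "cy" (pixels), "R" (3x3) and "t" (3): a world point X has camera coordinates R X + t; the wrist camera has in their place "T_tool_cam" (4x4, takes a point from camera to tool coordinates, whose origin is the TCP and whose axes are the flange's). Camera axes: x right, y down, z forward; pixel columns grow to the right and rows downward; lengths in m; the calibration is good to about 2 mm. A picture is of the moment at which its call begins: read the wrist's pose just before it. get_calibration takes no time and is no camera call.
- ticket.finish_job(): hands the job in; it is judged then, once.
The state is a dict: "time": time; "joint_pos": joint angles; "qvel": joint speeds; "tau": joint torques, N m; "tool_pos": TCP position; "tool_rot": TCP orientation; "ft_force": force on the tool from outside, world axes, zero at the start; "torque": the same for the moment, N m; "gripper_width": finger opening in m; "grip_force": force on a finger pad.
Only numpy, scipy, OpenCV 4.12 (cv2) and the standard library are available. Lean on these libraries where they do the work, as an engineer would, in place of code of your own. Each camera call takes 0.05 s, during which the arm holds its last target. There are 200 camera calls.

## Working session

There is one attempt and no reset: what is moved stays moved. The work goes in short steps, Python scripts to look and compute and a shell command to move; the robot and the scene stay as the last step left them, time stands still between calls to the robot, and variables do not carry over. Pictures are saved under pics/ and viewed, at most 14 in all, crops included, and the job is handed in when it is done.

```bash
mkdir -p pics; cat > h.py <<'E'
import numpy as np, cv2
from cell import sensors, imaging, ticket
from scipy.spatial.transform import Rotation as Ro
def snap(n,name):
    im=imaging.read_camera(n); cv2.imwrite(f'pics/{name}.png',im[:,:,::-1]); return im
def cam(n,st=None):
    c=imaging.get_calibration(n)
    K=np.array([[c['fx'],0,c['cx']],[0,c['fy'],c['cy']],[0,0,1]])
    if n=='wrist':
        st=st or sensors.get_state()
        W=np.eye(4);W[:3,:3]=Ro.from_rotvec(st['tool_rot']).as_matrix();W[:3,3]=st['tool_pos']
        V=np.linalg.inv(W@np.array(c['T_tool_cam']));return K,V[:3,:3],V[:3,3]
    return K,np.array(c['R']),np.array(c['t'])
def onz(C,u,v,z):
    K,R,t=C; o=-R.T@t; d=R.T@np.linalg.inv(K)@np.array([u,v,1.]); return o+d*(z-o[2])/d[2]
def px(C,X):
    K,R,t=C; p=K@(R@np.array(X)+t); return p[:2]/p[2]
def tri(C1,p1,C2,p2):
    P=[C[0]@np.c_[C[1],C[2]] for C in (C1,C2)]
    X=cv2.triangulatePoints(P[0],P[1],np.array(p1,float),np.array(p2,float))[:,0]; return X[:3]/X[3]
E
python3 - <<'E'
from h import *
s=sensors.get_state(); print(s)
for n in('top','side'): snap(n,n+'0'); K,R,t=cam(n); print(n,(-R.T@t).round(3),R.round(2).tolist(),K[0,0])
K,R,t=cam('wrist');print((-R.T@t).round(3),R.round(2).tolist(),K[0,0])
print(imaging.get_calibration('wrist')['T_tool_cam'])
E
```

```text
{'time': 0.0, 'joint_pos': array([ 1.02683852e+00,  2.17789176e-01,  1.61495218e+00, -7.42295468e-06,
        1.31131149e+00, -1.12193231e-01]), 'qvel': array([ 0.00036908,  0.00071263,  0.00124755, -0.00059924,  0.00077047,
        0.0014104 ]), 'tau': array([ 4.33589310e-05, -3.96842408e+01, -3.03856838e+01, -7.28856958e-05,
        9.58776480e-03, -1.91576653e-06]), 'tool_pos': array([0.26104652, 0.56686262, 0.19463725]), 'tool_rot': array([-0.67278668, -3.06790018,  0.00366107]), 'ft_force': array([-0.30691045, -0.65544749,  0.13069739]), 'torque': array([-0.02258477, -0.02244365, -0.01887766]), 'grip_force': 0.0, 'gripper_width': 0.08535998619445079}
top [0.42  0.014 0.901] [[0.01, -1.0, 0.0], [-0.99, -0.01, -0.11], [0.11, 0.0, -0.99]] 407.3435673045104
side [ 0.375 -0.793  0.63 ] [[0.99, -0.14, 0.02], [-0.07, -0.58, -0.81], [0.12, 0.81, -0.58]] 386.6055060179199
[0.186 0.601 0.373] [[0.42, 0.91, -0.0], [0.86, -0.4, 0.32], [0.29, -0.13, -0.95]] 342.60438904282313
[[-5.62102683e-06 -9.47962776e-01 -3.18381180e-01  8.26180227e-02]
 [ 9.99999864e-01 -1.71164589e-04  4.91978302e-04 -1.03776986e-03]
 [-5.20872701e-04 -3.18381134e-01  9.47962648e-01 -1.78635191e-01]
 [ 0.00000000e+00  0.00000000e+00  0.00000000e+00  1.00000000e+00]]
```

View pics/top0.png

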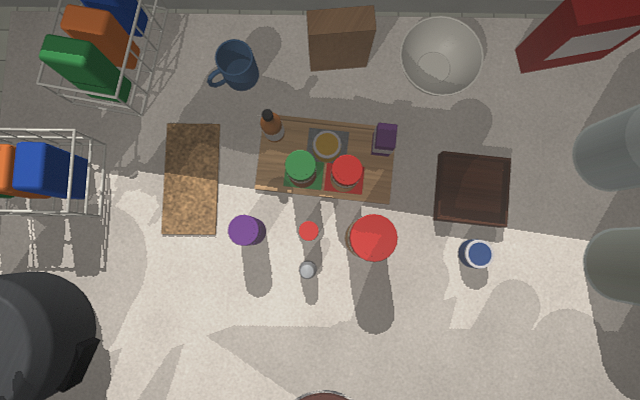

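View pics/side0.png

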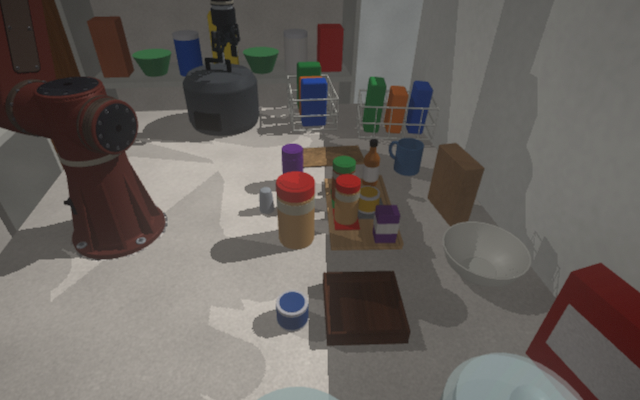

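```bash
cat > m.py <<'E'
from h import *
def blobs(im,lo,hi,smin=110,vmin=40,amin=40):
    h=cv2.cvtColor(im,cv2.COLOR_RGB2HSV); H=h[...,0].astype(int)
    m=((H>=lo)&(H<=hi)) if lo<=hi else ((H>=lo)|(H<=hi))
    m=(m&(h[...,1]>=smin)&(h[...,2]>=vmin)).astype(np.uint8)
    cs,_=cv2.findContours(m,cv2.RETR_EXTERNAL,cv2.CHAIN_APPROX_NONE)
    return [c for c in cs if cv2.contourArea(c)>amin]
COL=dict(red=(174,6),green=(45,80),yellow=(20,32),blue=(100,125),purple=(126,160))
E
python3 - <<'E'
from m import *
for n in('top','side'):
    im=cv2.imread(f'pics/{n}0.png')[:,:,::-1].copy()
    for k,(a,b) in COL.items():
        for c in blobs(im,a,b):
            M=cv2.moments(c);x,y,w,h=cv2.boundingRect(c)
            print(n,k,int(M['m10']/M['m00']),int(M['m01']/M['m00']),'box',x,y,w,h,'A',int(M['m00']))
t=cv2.imread('pics/top0.png')[95:270,225:425]; s=cv2.imread('pics/side0.png')[130:305,230:430]
cv2.imwrite('pics/crop0.png',np.hstack([cv2.resize(t,(400,350),interpolation=3),cv2.resize(s,(400,350),interpolation=3)]))
E
```

```text
top red 308 230 box 299 221 20 20 A 278
top red 373 237 box 350 214 48 48 A 1705
top red 345 173 box 324 154 41 41 A 1016
top red 575 29 box 516 0 124 73 A 4538
top green 299 164 box 286 151 29 29 A 631
top green 124 89 box 119 77 12 25 A 162
top green 79 63 box 39 34 81 61 A 2866
top yellow 326 143 box 316 133 22 22 A 343
top blue 479 253 box 469 243 22 22 A 350
top blue 78 177 box 71 155 17 44 A 502
top blue 40 168 box 12 142 58 56 A 2593
top blue 141 20 box 137 8 11 25 A 126
top blue 117 9 box 81 0 57 35 A 762
top purple 242 228 box 229 215 29 30 A 560
side red 593 317 box 526 263 114 137 A 5988
side red 346 226 box 334 219 26 11 A 125
side red 347 183 box 335 174 26 20 A 397
side red 294 186 box 276 171 39 32 A 954
side red 100 117 box 92 100 36 52 A 151
side red 84 112 box 79 96 25 44 A 67
side red 52 113 box 13 80 93 79 A 2948
side red 329 46 box 317 24 27 48 A 1065
side red 25 55 box 0 0 56 122 A 1955
side green 344 162 box 334 156 22 15 A 199
side green 368 127 box 364 125 10 7 A 40
side green 369 114 box 364 109 11 13 A 109
side green 375 91 box 366 77 19 29 A 398
side green 308 68 box 298 62 22 14 A 253
side green 151 53 box 133 50 37 9 A 200
side green 259 51 box 244 48 34 8 A 178
side yellow 367 205 box 359 198 21 14 A 161
side yellow 368 191 box 360 187 18 10 A 117
side yellow 229 54 box 223 42 16 22 A 139
side yellow 210 23 box 207 11 10 32 A 81
side blue 291 301 box 280 292 24 20 A 332
side blue 412 128 box 406 126 13 7 A 59
side blue 313 120 box 302 117 24 9 A 154
side blue 413 115 box 407 110 15 13 A 142
side blue 313 107 box 301 101 25 14 A 279
side blue 420 94 box 409 81 23 26 A 438
side blue 313 87 box 301 78 26 21 A 464
side blue 187 54 box 174 39 28 37 A 653
side purple 293 151 box 282 144 20 27 A 172
```

View pics/crop0.png

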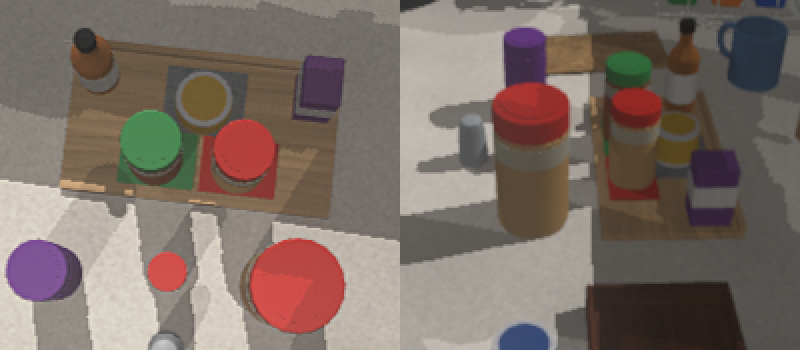

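```bash
python3 - <<'E'
from m import *
T,S=cam('top'),cam('side')
im=cv2.imread('pics/top0.png')[:,:,::-1].copy()
f=lambda *a:onz(*a).round(4)
print('red',f(T,347,169.5,.128),tri(T,(347,169.5),S,(348,181.5)).round(3), 'green',f(T,300.3,165,.128),tri(T,(300.3,165),S,(344,162)).round(3))
print('yel',f(T,326.6,144,.063),tri(T,(326.6,144),S,(368.5,191.5)).round(3),'blue',f(T,479.6,253.6,.05),tri(T,(479.6,253.6),S,(292,301.5)).round(3))
for n,c in dict(FL=(225+31,95+93.5),FR=(225+165,95+108.5),BR=(225+172,95+37)).items(): print(n,f(T,*c,.01))
for n,(z,cs) in dict(cork=(.006,[(167,124),(219,124),(216,236),(162,234)]),crate=(.035,[(439,152),(511,153),(508,226),(434,221)])).items():
    P=np.array([onz(T,*c,z)[:2] for c in cs]);print(n,P.round(3).tolist(),P.mean(0).round(3))
print('bottle cap',f(T,267,115,.14),tri(T,(267,115),S,(374,142)).round(3),'packet',f(T,386,130,.095),'purple jar',f(T,246,231,.1),'small red',f(T,308.5,230.5,.06),'big red',f(T,374,237.5,.15))
E
```

```text
red [ 0.5565 -0.0367  0.128 ] [ 0.558 -0.037  0.126] green [0.5639 0.0532 0.128 ] [0.566 0.053 0.127]
yel [0.6216 0.0022 0.063 ] [0.623 0.002 0.065] blue [ 0.3981 -0.3173  0.05  ] [ 0.4   -0.317  0.052]
FL [0.532  0.1557 0.01  ]
FR [ 0.5032 -0.1394  0.01  ]
BR [ 0.6642 -0.1558  0.01  ]
cork [[0.676, 0.362], [0.678, 0.245], [0.427, 0.24], [0.429, 0.358]] [0.552 0.301]
crate [[0.614, -0.242], [0.614, -0.398], [0.457, -0.385], [0.465, -0.228]] [ 0.538 -0.313]
bottle cap [0.6582 0.1185 0.14  ] [0.659 0.117 0.146] packet [ 0.6447 -0.1174  0.095 ] purple jar [0.4365 0.1583 0.1   ] small red [0.4402 0.037  0.06  ] big red [ 0.4271 -0.0857  0.15  ]
```

```bash
python3 -m inch '[{"angular":[0,0,0.18],"travel":[0,0,-1.5],"fingers":1},{"angular":[0,0,0.18],"travel":[0,0,-1.5],"fingers":1},{"angular":[0,0,0.18],"travel":[0,0,-1.5],"fingers":1},{"angular":[0,0,0.18],"travel":[0,0,-1.5],"fingers":1},{"angular":[0,0,0.18],"travel":[0,0,-1],"fingers":1}]' 40
```

```text
time: 0.72
tool_pos: [0.2615, 0.5676, 0.2662]
tool_rot: [1.948, 2.465, -0.0]
ft_force: [0.3, -0.2, -0.1]
gripper_width: 0.0859
grip_force: 0.0
```

```bash
python3 -m inch '[{"angular":[0,0,0.117],"travel":[0,0,0],"fingers":1},{"angular":[0,0,0.117],"travel":[0,0,0],"fingers":1},{"angular":[0,0,0],"travel":[-4.9,2.85,0],"fingers":1},{"angular":[0,0,0],"travel":[-4.9,2.85,0],"fingers":1},{"angular":[0,0,0],"travel":[-4.9,2.85,0],"fingers":1}]'
python3 -m inch '[{"angular":[0,0,0],"travel":[-4.9,2.85,0],"fingers":1},{"angular":[0,0,0],"travel":[-4.9,2.85,0],"fingers":1},{"angular":[0,0,0],"travel":[-4.9,2.85,0],"fingers":1},{"angular":[0,0,0],"travel":[-4.9,2.85,0],"fingers":1},{"angular":[0,0,0],"travel":[-4.9,2.85,0],"fingers":1}]'
python3 -m inch '[{"angular":[0,0,0],"travel":[-4.9,2.85,0],"fingers":1},{"angular":[0,0,0],"travel":[-4.9,2.85,0],"fingers":1},{"angular":[0,0,0],"travel":[-4.9,2.85,0],"fingers":1},{"angular":[0,0,0],"travel":[0,0,0],"fingers":1},{"angular":[0,0,0],"travel":[0,0,0],"fingers":1}]'
python3 - <<'E'
from m import *
st=sensors.get_state(); C=cam('wrist',st); im=snap('wrist','w1'); print(st['time'],st['tool_pos'],st['tool_rot'])
for k,(a,b) in COL.items():
    for c in blobs(im,a,b,amin=300):
        M=cv2.moments(c); print(k,int(M['m10']/M['m00']),int(M['m01']/M['m00']),cv2.boundingRect(c),int(M['m00']))
for n,p in dict(red=(.557,-.037,.128),green=(.565,.053,.128),yel=(.622,.002,.063)).items(): print(n,px(C,p).round(1))
E
```

```text
time: 1.35
tool_pos: [0.3481, 0.4195, 0.2653]
tool_rot: [2.215, 2.228, -0.001]
ft_force: [-0.1, 0.9, -0.3]
gripper_width: 0.0856
grip_force: 0.0
time: 1.98
tool_pos: [0.4918, 0.1751, 0.2655]
tool_rot: [-2.216, -2.227, 0.0]
ft_force: [0.4, 1.0, -0.8]
gripper_width: 0.0854
grip_force: 0.0
time: 2.6
tool_pos: [0.5771, 0.0304, 0.2652]
tool_rot: [-2.215, -2.225, 0.001]
ft_force: [0.2, 0.2, -0.8]
gripper_width: 0.0855
grip_force: 0.0
2.6 [0.57709522 0.03039889 0.26521856] [-2.21536206e+00 -2.22489244e+00  1.17302589e-03]
red 155 274 (119, 240, 88, 79) 3752
red 301 227 (272, 199, 60, 59) 2676
red 196 147 (177, 129, 40, 38) 1097
green 309 140 (278, 109, 63, 64) 3108
green 316 100 (290, 91, 52, 31) 599
yellow 360 176 (341, 158, 41, 39) 1198
blue 215 356 (202, 344, 25, 32) 371
blue 557 9 (499, 0, 101, 25) 1085
purple 369 277 (348, 258, 44, 40) 1391
purple 179 25 (129, 0, 100, 57) 4485
red [300.8 231.8]
green [308.1 143.5]
yel [359.6 177.2]
```

View pics/w1.png

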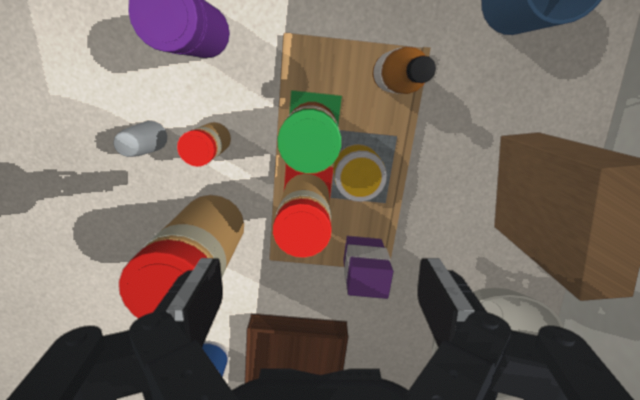

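```bash
python3 -m inch '[{"angular":[0,0,0],"travel":[2.4,-1.2,4],"fingers":1},{"angular":[0,0,0],"travel":[0,0,4.5],"fingers":1},{"angular":[0,0,0],"travel":[0,0,4.5],"fingers":1},{"angular":[0,0,0],"travel":[0,0,2.5],"fingers":1},{"angular":[0,0,0],"travel":[0,0,0],"fingers":1}]'
python3 - <<'E'
from m import *
st=sensors.get_state(); C=cam('wrist',st); im=snap('wrist','w2'); print(st['time'],st['tool_pos'],px(C,(.565,.053,.128)))
E
```

```text
time: 3.28
tool_pos: [0.5624, 0.0558, 0.1083]
tool_rot: [-2.21, -2.226, 0.007]
ft_force: [0.1, 0.6, -1.1]
gripper_width: 0.0852
grip_force: 0.0
3.275 [0.56236421 0.05580875 0.10832531] [326.5481229  248.11412346]
```

View pics/w2.png

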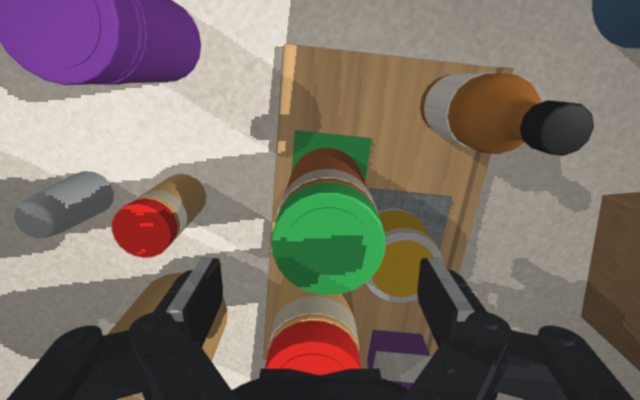

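```bash
python3 -m inch '[{"angular":[0,0,0],"travel":[0,0.4,1.8],"fingers":1},{"angular":[0,0,0],"travel":[0,0,1.7],"fingers":1},{"angular":[0,0,0],"travel":[0,0,0],"fingers":0.4},{"angular":[0,0,0],"travel":[0,0,0],"fingers":-1},{"angular":[0,0,0],"travel":[0,0,0],"fingers":-1}]' 45
python3 -m inch '[{"angular":[0,0,0],"travel":[0,0,0],"fingers":-1},{"angular":[0,0,0],"travel":[0,0,0],"fingers":-1},{"angular":[0,0,0],"travel":[0,0,0],"fingers":-1}]'
```

```text
time: 3.95
tool_pos: [0.5696, 0.0541, 0.076]
tool_rot: [2.216, 2.227, 0.0]
ft_force: [-0.1, -0.3, -2.1]
gripper_width: 0.0582
grip_force: 48.6
time: 4.32
tool_pos: [0.5695, 0.0542, 0.0759]
tool_rot: [-2.216, -2.227, 0.0]
ft_force: [-0.6, -0.2, -2.0]
gripper_width: 0.058
grip_force: 48.6
```

```bash
python3 -m inch '[{"angular":[0,0,0],"travel":[0,0,-1],"fingers":-1},{"angular":[0,0,0],"travel":[0,0,-4],"fingers":-1},{"angular":[0,0,0],"travel":[0,0,-5],"fingers":-1},{"angular":[0,0,0],"travel":[1,0.2,-4],"fingers":-1},{"angular":[0,0,0],"travel":[3.6,0.6,-1],"fingers":-1}]'
python3 -m inch '[{"angular":[0,0,0],"travel":[5,0.8,0],"fingers":-1},{"angular":[0,0,0],"travel":[5,0.8,0],"fingers":-1},{"angular":[0,0,0],"travel":[5,0.8,0],"fingers":-1},{"angular":[0,0,0],"travel":[4,0.6,2],"fingers":-1},{"angular":[0,0,0],"travel":[1,0.2,4],"fingers":-1}]'
python3 -m inch '[{"angular":[0,0,0],"travel":[0,0,4],"fingers":-1},{"angular":[0,0,0],"travel":[0,0,3],"fingers":-1},{"angular":[0,0,0],"travel":[0,0,1.2],"fingers":-1},{"angular":[0,0,0],"travel":[0,0,0.4],"fingers":-1},{"angular":[0,0,0],"travel":[0,0,0],"fingers":-1}]'
```

```text
time: 4.95
tool_pos: [0.5805, 0.0994, 0.2319]
tool_rot: [2.214, 2.219, 0.01]
ft_force: [0.9, 0.8, -3.4]
gripper_width: 0.0582
grip_force: 49.7
time: 5.58
tool_pos: [0.6107, 0.3044, 0.1692]
tool_rot: [2.211, 2.229, 0.012]
ft_force: [-0.1, 0.0, -3.5]
gripper_width: 0.0582
grip_force: 49.6
time: 6.2
tool_pos: [0.6096, 0.3007, 0.0816]
tool_rot: [2.215, 2.226, 0.004]
ft_force: [0.2, 0.4, -1.8]
gripper_width: 0.0581
grip_force: 49.6
```

```bash
python3 -m inch '[{"angular":[0,0,0],"travel":[0,0,0.4],"fingers":-1},{"angular":[0,0,0],"travel":[0,0,0.4],"fingers":-1},{"angular":[0,0,0],"travel":[0,0,0.15],"fingers":-1},{"angular":[0,0,0],"travel":[0,0,0.1],"fingers":-1},{"angular":[0,0,0],"travel":[0,0,0.05],"fingers":-1}]'
python3 -m inch '[{"angular":[0,0,0],"travel":[0,0,0.05],"fingers":-1},{"angular":[0,0,0],"travel":[0,0,0.05],"fingers":-1}]'
```

```text
time: 6.82
tool_pos: [0.6084, 0.3004, 0.0689]
tool_rot: [-2.216, -2.227, 0.0]
ft_force: [-0.1, 0.1, -2.0]
gripper_width: 0.0579
grip_force: 49.6
time: 7.08
tool_pos: [0.6085, 0.3006, 0.0687]
tool_rot: [-2.216, -2.227, -0.0]
ft_force: [-1.7, 1.0, 1.1]
gripper_width: 0.0578
grip_force: 49.8
```

```bash
python3 -m inch '[{"angular":[0,0,0],"travel":[0,0,0],"fingers":1},{"angular":[0,0,0],"travel":[0,0,0],"fingers":1},{"angular":[0,0,0],"travel":[0,0,0],"fingers":1},{"angular":[0,0,0],"travel":[0,0,-2],"fingers":1},{"angular":[0,0,0],"travel":[0,0,-5],"fingers":1}]'
python3 -m inch '[{"angular":[0,0,0],"travel":[0,0,-5],"fingers":1},{"angular":[0,0,0],"travel":[-3.6,-0.5,-2],"fingers":1},{"angular":[0,0,0],"travel":[-6,-0.9,0],"fingers":1},{"angular":[0,0,0],"travel":[-6,-0.9,0],"fingers":1},{"angular":[0,0,0],"travel":[-6,-0.9,0],"fingers":1}]'
python3 -m inch '[{"angular":[0,0,0],"travel":[-6,-0.9,0],"fingers":1},{"angular":[0,0,0],"travel":[-5,-0.85,1.5],"fingers":1},{"angular":[0,0,0],"travel":[-1,0,4.5],"fingers":1},{"angular":[0,0,0],"travel":[0,0,3],"fingers":1},{"angular":[0,0,0],"travel":[0,0,0],"fingers":1}]'
python3 - <<'E'
from m import *
st=sensors.get_state(); C=cam('wrist',st); im=snap('wrist','w3'); print(st['time'],st['tool_pos'],px(C,(.5575,-.0355,.128)))
for c in blobs(im,*COL['red'],amin=800): print(cv2.boundingRect(c),cv2.contourArea(c))
E
```

```text
time: 7.7
tool_pos: [0.606, 0.2994, 0.1361]
tool_rot: [-2.214, -2.225, 0.01]
ft_force: [0.9, -0.8, -0.1]
gripper_width: 0.0852
grip_force: 0.0
time: 8.32
tool_pos: [0.5777, 0.0826, 0.2102]
tool_rot: [2.213, 2.226, 0.003]
ft_force: [0.2, -0.7, -0.2]
gripper_width: 0.0853
grip_force: 0.0
time: 8.95
tool_pos: [0.5584, -0.0358, 0.1164]
tool_rot: [-2.214, -2.223, 0.004]
ft_force: [-0.4, -0.3, 0.3]
gripper_width: 0.0853
grip_force: 0.0
8.95 [ 0.55844034 -0.03581697  0.1164484 ] [319.80520896 235.67331059]
(0, 253, 156, 147) 12040.0
(266, 176, 110, 109) 9229.5
(286, 127, 78, 49) 1546.5
(97, 56, 73, 67) 3773.5
```

View pics/w3.png

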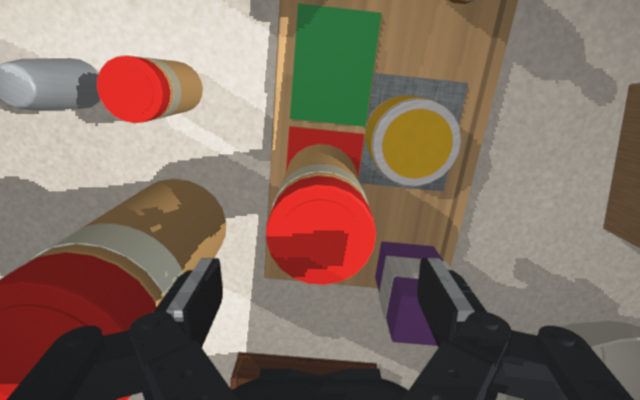

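```bash
python3 -m inch '[{"angular":[0,0,0],"travel":[0,0.1,2.2],"fingers":1},{"angular":[0,0,0],"travel":[0,0,1.6],"fingers":1},{"angular":[0,0,0],"travel":[0,0,0],"fingers":0.4},{"angular":[0,0,0],"travel":[0,0,0],"fingers":-1},{"angular":[0,0,0],"travel":[0,0,0],"fingers":-1}]' 45
python3 -m inch '[{"angular":[0,0,0],"travel":[0,0,0],"fingers":-1},{"angular":[0,0,0],"travel":[0,0,0],"fingers":-1},{"angular":[0,0,0],"travel":[0,0,-1],"fingers":-1},{"angular":[0,0,0],"travel":[0,0,-4],"fingers":-1},{"angular":[0,0,0],"travel":[0,0,-5],"fingers":-1}]'
```

```text
time: 9.62
tool_pos: [0.5621, -0.0359, 0.0813]
tool_rot: [2.215, 2.227, 0.001]
ft_force: [-2.1, 0.3, 3.3]
gripper_width: 0.0577
grip_force: 48.7
time: 10.25
tool_pos: [0.5595, -0.0355, 0.1783]
tool_rot: [-2.213, -2.224, 0.004]
ft_force: [1.5, 0.1, -4.3]
gripper_width: 0.0578
grip_force: 50.1
```

```bash
python3 -m inch '[{"angular":[0,0,0],"travel":[1,0,-4],"fingers":-1},{"angular":[0,0,0],"travel":[4,-0.6,-1],"fingers":-1},{"angular":[0,0,0],"travel":[5.7,-1.3,0],"fingers":-1},{"angular":[0,0,0],"travel":[5.7,-1.3,0],"fingers":-1},{"angular":[0,0,0],"travel":[5.7,-1.3,0],"fingers":-1}]'
python3 -m inch '[{"angular":[0,0,0],"travel":[5.7,-1.3,0],"fingers":-1},{"angular":[0,0,0],"travel":[4.3,-0.9,1],"fingers":-1},{"angular":[0,0,0],"travel":[1.5,0,4],"fingers":-1},{"angular":[0,0,0],"travel":[0,0,4.5],"fingers":-1},{"angular":[0,0,0],"travel":[0,0,3.2],"fingers":-1}]'
python3 -m inch '[{"angular":[0,0,0],"travel":[0,0,1.2],"fingers":-1},{"angular":[0,0,0],"travel":[0,0,0.5],"fingers":-1},{"angular":[0,0,0],"travel":[0,0,0],"fingers":-1},{"angular":[0,0,0],"travel":[0,0,0],"fingers":-1}]'
```

```text
time: 10.88
tool_pos: [0.5144, 0.1864, 0.2291]
tool_rot: [-2.216, -2.226, 0.001]
ft_force: [0.3, 0.5, -3.6]
gripper_width: 0.0577
grip_force: 50.2
time: 11.5
tool_pos: [0.4907, 0.2994, 0.0996]
tool_rot: [-2.214, -2.227, 0.006]
ft_force: [-0.3, -1.4, -3.7]
gripper_width: 0.0576
grip_force: 50.1
time: 12.0
tool_pos: [0.4944, 0.3003, 0.0879]
tool_rot: [2.215, 2.226, 0.005]
ft_force: [-0.1, -0.4, -2.7]
gripper_width: 0.0575
grip_force: 50.1
```

```bash
python3 -m inch '[{"angular":[0,0,0],"travel":[0,0,0.5],"fingers":-1},{"angular":[0,0,0],"travel":[0,0,0.35],"fingers":-1},{"angular":[0,0,0],"travel":[0,0,0.15],"fingers":-1},{"angular":[0,0,0],"travel":[0,0,0.1],"fingers":-1},{"angular":[0,0,0],"travel":[0,0,0.1],"fingers":-1}]'
python3 -m inch '[{"angular":[0,0,0],"travel":[0,0,0.05],"fingers":-1},{"angular":[0,0,0],"travel":[0,0,0.05],"fingers":-1}]'
```

```text
time: 12.62
tool_pos: [0.4929, 0.3, 0.0744]
tool_rot: [-2.216, -2.227, 0.0]
ft_force: [-2.1, -0.4, 0.7]
gripper_width: 0.0578
grip_force: 50.7
time: 12.88
tool_pos: [0.493, 0.3003, 0.0743]
tool_rot: [-2.216, -2.227, -0.001]
ft_force: [-3.8, -0.9, 6.2]
gripper_width: 0.0577
grip_force: 51.3
```

```bash
python3 -m inch '[{"angular":[0,0,0],"travel":[0,0,0],"fingers":1},{"angular":[0,0,0],"travel":[0,0,0],"fingers":1},{"angular":[0,0,0],"travel":[0,0,0],"fingers":1},{"angular":[0,0,0],"travel":[0,0,-2],"fingers":1},{"angular":[0,0,0],"travel":[0,0,-5],"fingers":1}]'
python3 -m inch '[{"angular":[0,0,0],"travel":[0,0,-5],"fingers":1},{"angular":[0,0,0],"travel":[-3.5,1.2,-1.6],"fingers":1},{"angular":[0,0,0],"travel":[-5,1.9,0],"fingers":1},{"angular":[0,0,0],"travel":[-5,1.9,0],"fingers":1},{"angular":[0,0,0],"travel":[-5,1.9,0],"fingers":1}]'
python3 -m inch '[{"angular":[0,0,0],"travel":[-5,1.9,0],"fingers":1},{"angular":[0,0,0],"travel":[-5,1.9,0],"fingers":1},{"angular":[0,0,0],"travel":[0,0,0],"fingers":1},{"angular":[0,0,0],"travel":[0,0,0],"fingers":1}]'
python3 - <<'E'
from m import *
st=sensors.get_state(); C=cam('wrist',st); im=snap('wrist','w4'); T=cam('top'); it=snap('top','t4'); print(st['time'],st['tool_pos'])
for k in('red','green','yellow'):
  for n,i,CC in(('w',im,C),('t',it,T)):
    for c in blobs(i,*COL[k],amin=300):
        z=.063 if k=='yellow' else .013
        r=cv2.minAreaRect(c); print(n,k,np.round(r[0],1),np.round(r[1],1),round(r[2],1),onz(CC,*r[0],z).round(4))
E
```

```text
time: 13.5
tool_pos: [0.4907, 0.2987, 0.1416]
tool_rot: [-2.215, -2.225, 0.009]
ft_force: [1.0, 0.2, 0.5]
gripper_width: 0.0853
grip_force: 0.0
time: 14.12
tool_pos: [0.5639, 0.1137, 0.2111]
tool_rot: [2.214, 2.226, 0.004]
ft_force: [0.6, -0.2, 0.7]
gripper_width: 0.0855
grip_force: 0.0
time: 14.62
tool_pos: [0.6015, 0.0155, 0.21]
tool_rot: [2.216, 2.226, 0.002]
ft_force: [-0.5, 0.1, -0.9]
gripper_width: 0.0856
grip_force: 0.0
14.625 [0.60147122 0.01547263 0.21003456]
w red [100.1 298.3] [ 84.2 117.4] 54.2 [ 0.3182 -0.1751  0.013 ]
w red [282.6 197. ] [55.1 68.2] 5.2 [ 0.5577 -0.0357  0.013 ]
w red [147.1 142.7] [45.2 46.1] 63.4 [0.4102 0.0272 0.013 ]
t red [376.3 240.6] [38.5 46.2] 43.5 [ 0.4218 -0.1088  0.013 ]
t red [271.3 300.1] [152.1 202.9] 1.9 [0.2925 0.115  0.013 ]
t red [173.  202.5] [29. 32.] 90.0 [0.498  0.3358 0.013 ]
t red [302.4 169.6] [110.7  37.5] 5.9 [0.5752 0.0542 0.013 ]
t red [578.2  29.8] [ 63.4 130.3] 79.7 [ 0.9104 -0.5737  0.013 ]
t red [374.4 101.5] [ 21.5 204.5] 4.3 [ 0.7331 -0.1048  0.013 ]
t red [321.   35.5] [71. 96.] 90.0 [0.8876 0.0177 0.013 ]
t red [243.4 101.1] [ 20.4 203.7] 8.5 [0.7295 0.1902 0.013 ]
w green [288.2 119. ] [57.7 78. ] 5.2 [0.5665 0.0536 0.013 ]
t green [175.5 144. ] [28. 29.] 90.0 [0.6286 0.3375 0.013 ]
t green [81.4 62.7] [89.8 43. ] 36.9 [0.8142 0.5619 0.013 ]
w yellow [342.5 177.5] [45. 47.] 90.0 [0.6232 0.0026 0.063 ]
```

View pics/w4.png

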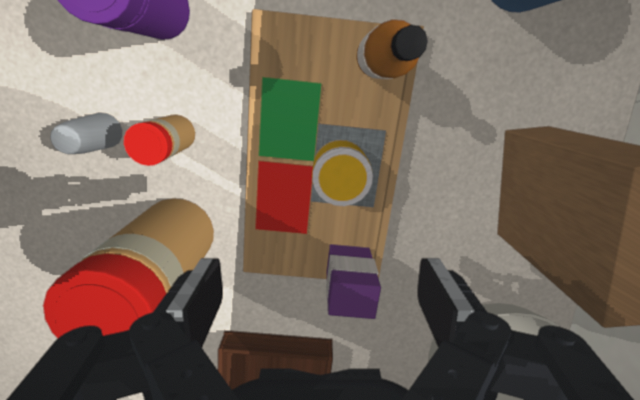

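View pics/t4.png

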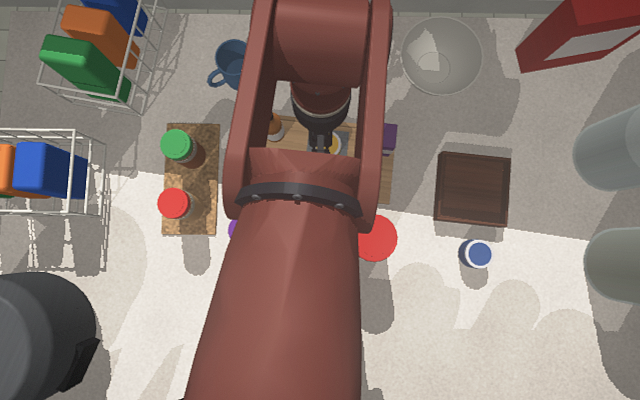

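```bash
python3 -m inch '[{"angular":[0,0,0],"travel":[-1.25,2.1,2],"fingers":1},{"angular":[0,0,0],"travel":[0,0,4],"fingers":1},{"angular":[0,0,0],"travel":[0,0,4],"fingers":1},{"angular":[0,0,0],"travel":[0,0,2],"fingers":1},{"angular":[0,0,0],"travel":[0,0,0],"fingers":1}]'
python3 -m inch '[{"angular":[0,0,0],"travel":[0,0,0],"fingers":1}]'
python3 - <<'E'
from m import *
st=sensors.get_state(); C=cam('wrist',st); im=snap('wrist','w5'); print(st['time'],st['tool_pos'])
for c in blobs(im,*COL['yellow'],amin=300):
    r=cv2.fitEllipse(c); print(r,onz(C,*r[0],.063).round(4),px(C,(*st['tool_pos'][:2],.063)))
E
```

```text
time: 15.35
tool_pos: [0.6207, 0.0041, 0.0874]
tool_rot: [-2.212, -2.226, 0.004]
ft_force: [-0.2, -0.4, 0.6]
gripper_width: 0.0854
grip_force: 0.0
time: 15.48
tool_pos: [0.6239, 0.0033, 0.091]
tool_rot: [2.213, 2.226, 0.003]
ft_force: [0.1, 0.2, -0.5]
gripper_width: 0.0855
grip_force: 0.0
15.475 [0.6239192  0.00325932 0.09102519]
((319.7450256347656, 209.9598388671875), (67.76765441894531, 72.58550262451172), 89.6724853515625) [0.623  0.0028 0.063 ] [321.15878097 209.2529372 ]
((319.16845703125, 293.8077392578125), (136.43490600585938, 276.02264404296875), 0.14724096655845642) [ 0.623  -0.0609  0.063 ] [321.15878097 209.2529372 ]
```

```bash
python3 -m inch '[{"angular":[0,0,0],"travel":[0,0,3],"fingers":1},{"angular":[0,0,0],"travel":[0,0,2.4],"fingers":1},{"angular":[0,0,0],"travel":[0,0,0.9],"fingers":0.8},{"angular":[0,0,0],"travel":[0,0,0],"fingers":0.4},{"angular":[0,0,0],"travel":[0,0,0],"fingers":-1}]' 45
python3 -m inch '[{"angular":[0,0,0],"travel":[0,0,0],"fingers":-1},{"angular":[0,0,0],"travel":[0,0,0],"fingers":-1},{"angular":[0,0,0],"travel":[0,0,0],"fingers":-1}]'
```

```text
time: 16.15
tool_pos: [0.6239, 0.0028, 0.0278]
tool_rot: [2.214, 2.225, 0.003]
ft_force: [0.1, 0.2, 0.9]
gripper_width: 0.0429
grip_force: 0.0
time: 16.52
tool_pos: [0.6234, 0.0028, 0.0278]
tool_rot: [2.215, 2.226, 0.002]
ft_force: [-2.7, 0.2, 5.6]
gripper_width: 0.0005
grip_force: 3.1
```

```bash
python3 - <<'E'
from m import *
a=snap('wrist','w6'); b=snap('side','s6')[120:270,280:480]
cv2.imwrite('pics/c6.png',np.hstack([cv2.resize(a,(400,250)),cv2.resize(b,(333,250))])[:,:,::-1])
E
```

```text
(no output)
```

View pics/c6.png

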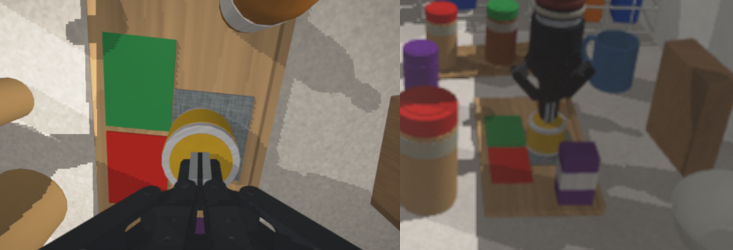

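```bash
python3 - <<'E'
from m import *
st=sensors.get_state();C=cam('wrist',st);S=cam('side');p=st['tool_pos'];print(p,st['gripper_width'],st['ft_force'])
print('tcp',px(C,p),px(S,p)); q=p.copy();q[2]=.063;print('tcp at .063',px(C,q),px(S,q))
a=cv2.imread('pics/w6.png');b=cv2.imread('pics/s6.png')
for c in blobs(a[:,:,::-1].copy(),*COL['yellow'],amin=200): print(cv2.boundingRect(c))
a=a[150:400,200:450];b=b[130:240,330:440]
cv2.imwrite('pics/c7.png',np.hstack([cv2.resize(a,(400,400)),cv2.resize(b,(400,400),interpolation=2)]))
E
```

```text
[0.62339272 0.00282012 0.02780192] 0.0005050153803905186 [-2.37750226  0.19287869  6.53243057]
tcp [321.53121491 227.28961963] [366.29028834 203.08524437]
tcp at .063 [322.06483314 258.33352323] [367.50568863 192.12383235]
(271, 214, 101, 77)
(267, 174, 112, 55)
```

View pics/c7.png

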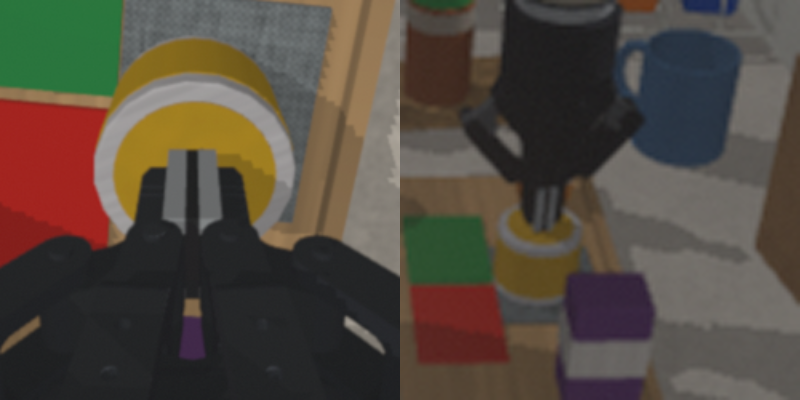

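```bash
python3 - <<'E'
from m import *
c=imaging.get_calibration('wrist');A=np.array(c['T_tool_cam'])
def solve(u,v,**k):
    d=A[:3,:3]@np.array([(u-c['cx'])/c['fx'],(v-c['cy'])/c['fy'],1]);o=A[:3,3]
    (a,val),=k.items();i='xyz'.index(a);return (o+d*(val-o[i])/d[i]).round(4)
for x in(.011,.0,-.011):print('closed tip',solve(304,244,x=x),'open',solve(219,260,x=x))
print('open by y',solve(219,260,y=-.0427))
E
python3 -m inch '[{"angular":[0,0,0],"travel":[0,0,-1],"fingers":-1},{"angular":[0,0,0],"travel":[0,0,-4],"fingers":-1},{"angular":[0,0,0],"travel":[0,0,-1],"fingers":-1},{"angular":[0,0,0],"travel":[0,0,0],"fingers":-1},{"angular":[0,0,0],"travel":[0,0,0],"fingers":-1}]'
python3 - <<'E'
from m import *
a=cv2.imread('pics/w6.png'); st=sensors.get_state(); b=snap('wrist','w8')[:,:,::-1]; print(st['tool_pos'],st['gripper_width'],st['ft_force'])
for c in blobs(b[:,:,::-1].copy(),*COL['yellow'],amin=200): print(cv2.fitEllipse(c))
# column of the finger: where does the image agree between w6 and w8
d=np.abs(a.astype(int)-b)[:,295:345].sum(2); print([(v,int(np.median(d[v]))) for v in range(205,275,4)])
C=cam('side');im=snap('side','s8');
cv2.imwrite('pics/c8.png',np.hstack([cv2.resize(b[150:400,200:450],(400,400)),cv2.resize(im[130:240,330:440,::-1],(400,400),interpolation=2)]))
p=st['tool_pos'];print([(h,px(C,p+[0,0,h]).round(1).tolist()) for h in(0,.013,.035)])
E
```

```text
closed tip [ 0.011 -0.008 -0.042] open [ 0.011  -0.0418 -0.056 ]
closed tip [ 0.     -0.0091 -0.0206] open [ 0.     -0.0482 -0.0368]
closed tip [-0.011  -0.0102  0.0008] open [-0.011  -0.0546 -0.0176]
open by y [ 0.0095 -0.0427 -0.0533]
time: 17.25
tool_pos: [0.6211, 0.0031, 0.0844]
tool_rot: [-2.215, -2.225, 0.002]
ft_force: [-1.0, -0.1, -0.8]
gripper_width: 0.0001
grip_force: 0.0
[0.62114641 0.00307087 0.08439831] 0.0001288282808153953 [-1.04545974 -0.12966179 -0.83059974]
((324.5673522949219, 212.49925231933594), (66.55726623535156, 75.87300872802734), 91.8515853881836)
((325.4139404296875, 332.1556396484375), (154.2687225341797, 348.5325012207031), 179.33111572265625)
[(205, 172), (209, 161), (213, 152), (217, 24), (221, 20), (225, 19), (229, 20), (233, 23), (237, 24), (241, 22), (245, 18), (249, 9), (253, 9), (257, 5), (261, 8), (265, 7), (269, 7), (273, 8)]
[(0, [367.4, 185.2]), (0.013, [367.9, 181.0]), (0.035, [368.7, 173.6])]
```

View pics/c8.png

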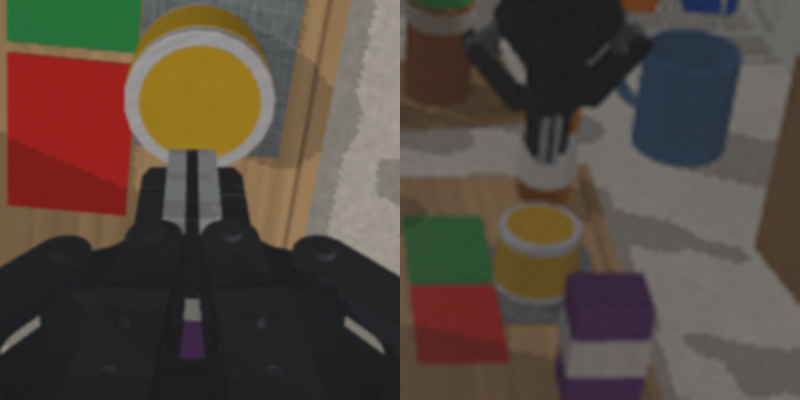

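```bash
python3 -m inch '[{"angular":[0,0,0],"travel":[0,0,0],"fingers":1},{"angular":[0,0,0],"travel":[0,0,0],"fingers":1},{"angular":[0,0,0],"travel":[0,0,0],"fingers":1},{"angular":[0,0,0],"travel":[0,0,3],"fingers":1},{"angular":[0,0,0],"travel":[0,0,3],"fingers":1}]' 45
python3 -m inch '[{"angular":[0,0,0],"travel":[0,0,1.5],"fingers":1},{"angular":[0,0,0],"travel":[0,0,1],"fingers":1},{"angular":[0,0,0],"travel":[0,0,0],"fingers":1},{"angular":[0,0,0],"travel":[0,0,0],"fingers":1}]'
```

```text
time: 17.98
tool_pos: [0.6233, 0.0029, 0.0262]
tool_rot: [2.215, 2.226, 0.002]
ft_force: [0.2, 0.0, 0.2]
gripper_width: 0.0856
grip_force: 0.0
time: 18.48
tool_pos: [0.6236, 0.0028, 0.0022]
tool_rot: [2.215, 2.226, 0.002]
ft_force: [0.2, 1.6, -0.1]
gripper_width: 0.0855
grip_force: 0.0
```

```bash
python3 -m inch '[{"angular":[0,0,0],"travel":[0,0,0.8],"fingers":1},{"angular":[0,0,0],"travel":[0,0,0.5],"fingers":1},{"angular":[0,0,0],"travel":[0,0,0],"fingers":1}]' 45
python3 -m inch '[{"angular":[0,0,0],"travel":[0,0,0],"fingers":0.4},{"angular":[0,0,0],"travel":[0,0,0],"fingers":-1},{"angular":[0,0,0],"travel":[0,0,0],"fingers":-1},{"angular":[0,0,0],"travel":[0,0,0],"fingers":-1},{"angular":[0,0,0],"travel":[0,0,0],"fingers":-1}]'
```

```text
time: 18.85
tool_pos: [0.6216, 0.003, -0.0128]
tool_rot: [-2.215, -2.226, 0.001]
ft_force: [0.3, 0.4, -0.8]
gripper_width: 0.0856
grip_force: 0.0
time: 19.48
tool_pos: [0.6232, 0.0029, -0.0114]
tool_rot: [2.215, 2.226, 0.002]
ft_force: [0.4, -0.6, 2.4]
gripper_width: 0.0589
grip_force: 49.0
```

```bash
python3 -m inch '[{"angular":[0,0,0],"travel":[0,0,-1],"fingers":-1},{"angular":[0,0,0],"travel":[0,0,-4],"fingers":-1},{"angular":[0,0,0],"travel":[0,0,-5],"fingers":-1},{"angular":[0,0,0],"travel":[-1,-0.3,-4],"fingers":-1},{"angular":[0,0,0],"travel":[-4.6,-1.2,0],"fingers":-1}]'
python3 -m inch '[{"angular":[0,0,0],"travel":[-5.5,-1.5,0],"fingers":-1},{"angular":[0,0,0],"travel":[-5.5,-1.5,0],"fingers":-1},{"angular":[0,0,0],"travel":[-5.5,-1.5,0],"fingers":-1},{"angular":[0,0,0],"travel":[-5.5,-1.5,0],"fingers":-1},{"angular":[0,0,0],"travel":[-4,-1,0],"fingers":-1}]'
python3 -m inch '[{"angular":[0,0,0],"travel":[0,0,3],"fingers":-1},{"angular":[0,0,0],"travel":[0,0,3],"fingers":-1},{"angular":[0,0,0],"travel":[0,0,1],"fingers":-1},{"angular":[0,0,0],"travel":[0,0,0],"fingers":-1},{"angular":[0,0,0],"travel":[0,0,0],"fingers":-1}]'
python3 - <<'E'
from m import *
st=sensors.get_state(); C=cam('wrist',st); im=snap('wrist','w9'); print(st['tool_pos'],st['gripper_width'])
for c in blobs(im,*COL['yellow'],amin=300): print(cv2.boundingRect(c))
for c in blobs(im,*COL['blue'],amin=300):
  r=cv2.fitEllipse(c);print(r,onz(C,*r[0],.05))
E
```

```text
time: 20.1
tool_pos: [0.6111, -0.0523, 0.1333]
tool_rot: [2.206, 2.226, 0.009]
ft_force: [0.4, -0.4, -2.0]
gripper_width: 0.0595
grip_force: 49.2
time: 20.72
tool_pos: [0.537, -0.3151, 0.1274]
tool_rot: [-2.216, -2.224, 0.001]
ft_force: [1.4, 0.4, -1.7]
gripper_width: 0.0589
grip_force: 49.2
time: 21.35
tool_pos: [0.54, -0.3139, 0.0595]
tool_rot: [2.214, 2.226, 0.001]
ft_force: [-0.2, 0.2, -1.5]
gripper_width: 0.0591
grip_force: 49.2
[ 0.54000711 -0.31392088  0.05949662] 0.05908257282470839
(254, 258, 132, 110)
(241, 197, 157, 90)
((83.02730560302734, 223.79611206054688), (66.09645080566406, 84.62870025634766), 120.75064086914062) [ 0.39770525 -0.31660761  0.05      ]
((117.42050170898438, 200.6920928955078), (78.14120483398438, 92.01421356201172), 101.11649322509766) [ 0.42089457 -0.30181637  0.05      ]
```

View pics/w9.png

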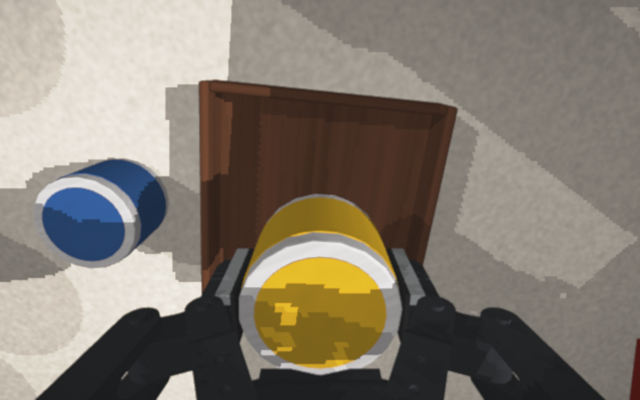

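```bash
python3 -m inch '[{"angular":[0,0,0],"travel":[0,-0.1,2.5],"fingers":-1},{"angular":[0,0,0],"travel":[0,0,2.5],"fingers":-1},{"angular":[0,0,0],"travel":[0,0,1.5],"fingers":-1},{"angular":[0,0,0],"travel":[0,0,0.5],"fingers":-1},{"angular":[0,0,0],"travel":[0,0,0.2],"fingers":-1}]'
python3 -m inch '[{"angular":[0,0,0],"travel":[0,0,0.1],"fingers":-1},{"angular":[0,0,0],"travel":[0,0,0.1],"fingers":-1},{"angular":[0,0,0],"travel":[0,0,0.1],"fingers":-1},{"angular":[0,0,0],"travel":[0,0,0.1],"fingers":-1}]'
```

```text
time: 22.02
tool_pos: [0.5386, -0.3139, -0.0134]
tool_rot: [2.215, 2.226, 0.0]
ft_force: [-0.5, 0.5, -2.2]
gripper_width: 0.0592
grip_force: 49.2
time: 22.52
tool_pos: [0.5381, -0.3136, -0.0179]
tool_rot: [2.216, 2.227, 0.0]
ft_force: [-0.3, -0.1, -1.8]
gripper_width: 0.059
grip_force: 49.2
```

```bash
python3 -m inch '[{"angular":[0,0,0],"travel":[0,0,0.1],"fingers":-1},{"angular":[0,0,0],"travel":[0,0,0.1],"fingers":-1}]'
python3 -m inch '[{"angular":[0,0,0],"travel":[0,0,0],"fingers":-1},{"angular":[0,0,0],"travel":[0,0,0],"fingers":-1}]'
```

```text
time: 22.78
tool_pos: [0.538, -0.3135, -0.0184]
tool_rot: [-2.215, -2.226, 0.0]
ft_force: [-5.1, 3.5, 9.9]
gripper_width: 0.0589
grip_force: 50.2
time: 23.02
tool_pos: [0.538, -0.3135, -0.0184]
tool_rot: [-2.215, -2.227, 0.0]
ft_force: [-3.1, 3.0, 6.8]
gripper_width: 0.0591
grip_force: 50.2
```

```bash
python3 -m inch '[{"angular":[0,0,0],"travel":[0,0,0],"fingers":0.7},{"angular":[0,0,0],"travel":[0,0,0],"fingers":0.7},{"angular":[0,0,0],"travel":[0,0,0],"fingers":0.7},{"angular":[0,0,0],"travel":[0,0,-2],"fingers":0.7},{"angular":[0,0,0],"travel":[0,0,-5],"fingers":0.7}]'
python3 -m inch '[{"angular":[0,0,0],"travel":[0,0,-4],"fingers":0.7},{"angular":[0,0,0],"travel":[0,-4,0],"fingers":0.75},{"angular":[0,0,0],"travel":[0,-5,0],"fingers":0.75},{"angular":[0,0,0],"travel":[-0.3,-5,0],"fingers":0.75},{"angular":[0,0,0],"travel":[0,0,0],"fingers":0.75}]'
python3 -m inch '[{"angular":[0,0,0],"travel":[0,0,2],"fingers":0.75},{"angular":[0,0,0],"travel":[0,0,1],"fingers":0.75},{"angular":[0,0,0],"travel":[0,0,0],"fingers":0.75},{"angular":[0,0,0],"travel":[0,0,0],"fingers":0.75}]'
python3 - <<'E'
from m import *
st=sensors.get_state(); C=cam('wrist',st); im=snap('wrist','w10'); print(st['tool_pos'],st['gripper_width'])
for c in blobs(im,*COL['blue'],amin=300):
  r=cv2.fitEllipse(c);print(r,onz(C,*r[0],.05))
T=cam('top');it=snap('top','t10')
for c in blobs(it,*COL['yellow'],amin=100): print('y',cv2.boundingRect(c), onz(T,*cv2.minEnclosingCircle(c)[0],.056))
E
```

```text
time: 23.65
tool_pos: [0.5356, -0.3118, 0.0484]
tool_rot: [-2.211, -2.222, 0.001]
ft_force: [0.4, -1.0, 0.2]
gripper_width: 0.0724
grip_force: 0.0
time: 24.28
tool_pos: [0.3952, -0.3166, 0.0904]
tool_rot: [-2.218, -2.223, 0.001]
ft_force: [0.2, 0.7, -0.4]
gripper_width: 0.0747
grip_force: 0.0
time: 24.78
tool_pos: [0.3988, -0.3175, 0.0606]
tool_rot: [2.215, 2.227, 0.0]
ft_force: [0.1, 0.2, -0.5]
gripper_width: 0.0746
grip_force: 0.0
[ 0.39879493 -0.31750499  0.06056804] 0.07461143895178941
((320.9134521484375, 218.629150390625), (71.68926239013672, 77.67557525634766), 90.1641845703125) [ 0.3984814  -0.31665873  0.05      ]
((321.42218017578125, -1204.714599609375), (437.5221252441406, 2731.086669921875), 0.0) [0.39607829 0.06239493 0.05      ]
y (467, 176, 22, 22) [ 0.53687549 -0.31478497  0.056     ]
```

```bash
python3 -m inch '[{"angular":[0,0,0],"travel":[0.05,0,3],"fingers":0.75},{"angular":[0,0,0],"travel":[0,0,3],"fingers":0.75},{"angular":[0,0,0],"travel":[0,0,1.5],"fingers":0.75},{"angular":[0,0,0],"travel":[0,0,0.9],"fingers":0.75},{"angular":[0,0,0],"travel":[0,0,0],"fingers":0.75}]' 45
python3 -m inch '[{"angular":[0,0,0],"travel":[0,0,0],"fingers":0.4},{"angular":[0,0,0],"travel":[0,0,0],"fingers":-1},{"angular":[0,0,0],"travel":[0,0,0],"fingers":-1},{"angular":[0,0,0],"travel":[0,0,0],"fingers":-1},{"angular":[0,0,0],"travel":[0,0,0],"fingers":-1}]'
```

```text
time: 25.5
tool_pos: [0.398, -0.3167, -0.024]
tool_rot: [-2.216, -2.227, -0.0]
ft_force: [1.0, -0.6, -0.2]
gripper_width: 0.0747
grip_force: 0.0
time: 26.12
tool_pos: [0.3991, -0.3178, -0.0226]
tool_rot: [2.214, 2.225, -0.0]
ft_force: [0.5, 0.7, 6.6]
gripper_width: 0.0592
grip_force: 48.8
```

```bash
python3 -m inch '[{"angular":[0,0,0],"travel":[0,0,-1],"fingers":-1},{"angular":[0,0,0],"travel":[0,0,-4],"fingers":-1},{"angular":[0,0,0],"travel":[0,0,-6],"fingers":-1},{"angular":[0,0,0],"travel":[0,0,-5],"fingers":-1},{"angular":[0,0,0],"travel":[4,2.8,0],"fingers":-1}]'
python3 -m inch '[{"angular":[0,0,0],"travel":[4.5,3.15,0],"fingers":-1},{"angular":[0,0,0],"travel":[4.5,3.15,0],"fingers":-1},{"angular":[0,0,0],"travel":[4.5,3.15,0],"fingers":-1},{"angular":[0,0,0],"travel":[4.5,3.15,0],"fingers":-1},{"angular":[0,0,0],"travel":[4.5,3.15,0],"fingers":-1}]'
python3 -m inch '[{"angular":[0,0,0],"travel":[4,2.8,0],"fingers":-1},{"angular":[0,0,0],"travel":[1.5,1.05,3],"fingers":-1},{"angular":[0,0,0],"travel":[0,0,4],"fingers":-1},{"angular":[0,0,0],"travel":[0,0,1],"fingers":-1},{"angular":[0,0,0],"travel":[0,0,0],"fingers":-1}]'
python3 -m inch '[{"angular":[0,0,0],"travel":[0,0,0],"fingers":-1},{"angular":[0,0,0],"travel":[0,0,0],"fingers":-1}]'
```

```text
time: 26.75
tool_pos: [0.4283, -0.281, 0.142]
tool_rot: [2.213, 2.213, -0.0]
ft_force: [1.2, 0.7, -2.7]
gripper_width: 0.0591
grip_force: 49.2
time: 27.38
tool_pos: [0.5819, -0.049, 0.1355]
tool_rot: [-2.215, -2.226, 0.002]
ft_force: [0.2, -0.5, -0.4]
gripper_width: 0.0593
grip_force: 49.2
time: 28.0
tool_pos: [0.6191, 0.0043, 0.0551]
tool_rot: [-2.215, -2.225, 0.003]
ft_force: [0.1, 1.0, -1.9]
gripper_width: 0.0594
grip_force: 49.2
time: 28.25
tool_pos: [0.6219, 0.004, 0.0581]
tool_rot: [2.214, 2.224, 0.004]
ft_force: [0.8, 0.4, -1.0]
gripper_width: 0.059
grip_force: 49.2
```

```bash
python3 -m inch '[{"angular":[0,0,0],"travel":[-0.1,0.1,2.5],"fingers":-1},{"angular":[0,0,0],"travel":[0,0,2.2],"fingers":-1},{"angular":[0,0,0],"travel":[0,0,1],"fingers":-1},{"angular":[0,0,0],"travel":[0,0,0.3],"fingers":-1},{"angular":[0,0,0],"travel":[0,0,0],"fingers":-1}]'
python3 -m inch '[{"angular":[0,0,0],"travel":[0,0,0.15],"fingers":-1},{"angular":[0,0,0],"travel":[0,0,0.15],"fingers":-1},{"angular":[0,0,0],"travel":[0,0,0.1],"fingers":-1},{"angular":[0,0,0],"travel":[0,0,0.1],"fingers":-1},{"angular":[0,0,0],"travel":[0,0,0.1],"fingers":-1}]'
```

```text
time: 28.88
tool_pos: [0.6217, 0.0034, -0.0038]
tool_rot: [2.216, 2.227, 0.0]
ft_force: [-0.8, 0.3, -1.9]
gripper_width: 0.059
grip_force: 49.2
time: 29.5
tool_pos: [0.6214, 0.0035, -0.0096]
tool_rot: [-2.216, -2.227, 0.0]
ft_force: [-3.3, -0.0, 5.8]
gripper_width: 0.0593
grip_force: 49.7
```

```bash
python3 -m inch '[{"angular":[0,0,0],"travel":[0,0,0],"fingers":1},{"angular":[0,0,0],"travel":[0,0,0],"fingers":1},{"angular":[0,0,0],"travel":[0,0,0],"fingers":1},{"angular":[0,0,0],"travel":[0,0,-2],"fingers":1},{"angular":[0,0,0],"travel":[0,0,-4],"fingers":1}]'
python3 -m inch '[{"angular":[0,0,0],"travel":[0,0,-5],"fingers":1},{"angular":[0,0,0],"travel":[0,0,-6],"fingers":1},{"angular":[0,0,0],"travel":[1.2,-2,-4],"fingers":1},{"angular":[0,0,0],"travel":[0,0,0],"fingers":1},{"angular":[0,0,0],"travel":[0,0,0],"fingers":1}]'
python3 - <<'E'
from m import *
st=sensors.get_state(); C=cam('wrist',st); im=snap('wrist','w11'); print(st['tool_pos'],st['gripper_width'])
Q={}
for k,z in(('red',.013),('green',.013),('blue',.063)):
  for c in blobs(im,*COL[k],amin=300):
    r=cv2.minAreaRect(c);p=onz(C,*r[0],z);
    if np.hypot(*(p[:2]-[.58,.01]))<.08: print(k,np.round(r[0],1),np.round(r[1],1),p.round(4)); Q.setdefault(k,p[:2])
a,b=Q['red'],Q['green'];y=(b-a)/np.linalg.norm(b-a);x=np.array([y[1],-y[0]]);print('place',(a+b)/2+.06*x, 'blue off',Q['blue']-(a+b)/2-.06*x)
E
```

```text
time: 30.12
tool_pos: [0.6195, 0.0036, 0.0495]
tool_rot: [-2.214, -2.225, 0.004]
ft_force: [0.2, 0.4, -0.3]
gripper_width: 0.0853
grip_force: 0.0
time: 30.75
tool_pos: [0.6012, 0.0153, 0.2005]
tool_rot: [2.215, 2.227, 0.001]
ft_force: [-0.3, -0.1, -0.2]
gripper_width: 0.0851
grip_force: 0.0
[0.6011807  0.01534245 0.20053901] 0.08507667691180619
red [282.  199.5] [56.4 69.5] [ 0.5578 -0.0357  0.013 ]
green [287.4 119.7] [59.5 79.7] [0.5662 0.0536 0.013 ]
blue [340.5 178.5] [45. 47.] [0.6203 0.0041 0.063 ]
place [0.62170195 0.00333273] blue off [-0.00137599  0.00072768]
```

```bash
python3 -m inch '[{"angular":[0,0,0],"travel":[4.5,-1.8,0],"fingers":1},{"angular":[0,0,0],"travel":[5,-1.9,0],"fingers":1},{"angular":[0,0,0],"travel":[5,-1.9,0],"fingers":1},{"angular":[0,0,0],"travel":[5,-1.9,0],"fingers":1},{"angular":[0,0,0],"travel":[5,-1.9,0],"fingers":1}]'
python3 -m inch '[{"angular":[0,0,0],"travel":[4,-1.4,2],"fingers":1},{"angular":[0,0,0],"travel":[0,0,4.5],"fingers":1},{"angular":[0,0,0],"travel":[0,0,3],"fingers":1},{"angular":[0,0,0],"travel":[0,0,0],"fingers":1},{"angular":[0,0,0],"travel":[0,0,0],"fingers":1}]'
python3 - <<'E'
from m import *
st=sensors.get_state(); C=cam('wrist',st); im=snap('wrist','w12'); print(st['tool_pos'],st['gripper_width'])
for k in('red','green'):
  for c in blobs(im,*COL[k],amin=1000):
    r=cv2.fitEllipse(c);print(k,np.round(r[0],1),np.round(r[1],1),onz(C,*r[0],.121).round(4))
E
```

```text
time: 31.42
tool_pos: [0.5044, 0.2607, 0.1976]
tool_rot: [-2.215, -2.225, 0.006]
ft_force: [-0.1, -0.3, 0.3]
gripper_width: 0.0854
grip_force: 0.0
time: 32.05
tool_pos: [0.4922, 0.2997, 0.105]
tool_rot: [-2.216, -2.226, 0.001]
ft_force: [-0.2, 0.0, 0.2]
gripper_width: 0.0853
grip_force: 0.0
[0.49223618 0.29966934 0.10502603] 0.08529655517291429
red [316.4 233.2] [109.7 110.7] [0.4894 0.3036 0.121 ]
green [530.3 231. ] [108.3 125.6] [0.6009 0.3053 0.121 ]
```

```bash
python3 -m inch '[{"angular":[0,0,0],"travel":[0.1,-0.2,2.5],"fingers":1},{"angular":[0,0,0],"travel":[0,0,2.5],"fingers":1},{"angular":[0,0,0],"travel":[0,0,1.6],"fingers":1},{"angular":[0,0,0],"travel":[0,0,0.7],"fingers":1},{"angular":[0,0,0],"travel":[0,0,0],"fingers":1}]' 45
python3 -m inch '[{"angular":[0,0,0],"travel":[0,0,0],"fingers":0.4},{"angular":[0,0,0],"travel":[0,0,0],"fingers":-1},{"angular":[0,0,0],"travel":[0,0,0],"fingers":-1},{"angular":[0,0,0],"travel":[0,0,0],"fingers":-1},{"angular":[0,0,0],"travel":[0,0,0],"fingers":-1}]'
```

```text
time: 32.72
tool_pos: [0.4902, 0.3008, 0.0323]
tool_rot: [2.216, 2.227, 0.001]
ft_force: [0.5, 1.0, -0.4]
gripper_width: 0.0854
grip_force: 0.0
time: 33.35
tool_pos: [0.4907, 0.3013, 0.0333]
tool_rot: [2.215, 2.227, 0.003]
ft_force: [-1.7, -0.1, 5.7]
gripper_width: 0.059
grip_force: 49.2
```

```bash
python3 -m inch '[{"angular":[0,0,0],"travel":[0,0,-1],"fingers":-1},{"angular":[0,0,0],"travel":[0,0,-4],"fingers":-1},{"angular":[0,0,0],"travel":[0,0,-6],"fingers":-1},{"angular":[0,0,0],"travel":[-1.7,0.33,-4],"fingers":-1},{"angular":[0,0,0],"travel":[-5,1,0],"fingers":-1}]'
python3 -m inch '[{"angular":[0,0,0],"travel":[-5.5,1.1,0],"fingers":-1},{"angular":[0,0,0],"travel":[-5.5,1.1,0],"fingers":-1},{"angular":[0,0,0],"travel":[-5.5,1.1,0],"fingers":-1},{"angular":[0,0,0],"travel":[-5.5,1.1,0],"fingers":-1},{"angular":[0,0,0],"travel":[-4,0.8,0],"fingers":-1}]'
python3 -m inch '[{"angular":[0,0,0],"travel":[-1,0.2,3],"fingers":-1},{"angular":[0,0,0],"travel":[0,0,4],"fingers":-1},{"angular":[0,0,0],"travel":[0,0,3],"fingers":-1},{"angular":[0,0,0],"travel":[0,0,0],"fingers":-1},{"angular":[0,0,0],"travel":[0,0,0],"fingers":-1}]'
python3 -m inch '[{"angular":[0,0,0],"travel":[0,0,0],"fingers":-1},{"angular":[0,0,0],"travel":[0,0,0],"fingers":-1}]'
```

```text
time: 33.98
tool_pos: [0.5064, 0.2358, 0.1869]
tool_rot: [2.209, 2.228, 0.014]
ft_force: [1.1, -1.0, -3.8]
gripper_width: 0.059
grip_force: 50.5
time: 34.6
tool_pos: [0.5559, -0.0282, 0.1809]
tool_rot: [-2.217, -2.224, 0.002]
ft_force: [0.9, 0.6, -3.0]
gripper_width: 0.0588
grip_force: 50.4
time: 35.22
tool_pos: [0.5593, -0.0359, 0.0827]
tool_rot: [2.215, 2.227, 0.001]
ft_force: [-1.2, 0.5, -3.5]
gripper_width: 0.059
grip_force: 50.4
time: 35.48
tool_pos: [0.5601, -0.036, 0.0837]
tool_rot: [2.214, 2.225, 0.003]
ft_force: [-0.6, 0.4, -3.3]
gripper_width: 0.0591
grip_force: 50.4
```

```bash
python3 -m inch '[{"angular":[0,0,0],"travel":[0,-0.15,1.5],"fingers":-1},{"angular":[0,0,0],"travel":[0,0,1.2],"fingers":-1},{"angular":[0,0,0],"travel":[0,0,0.7],"fingers":-1},{"angular":[0,0,0],"travel":[0,0,0.3],"fingers":-1},{"angular":[0,0,0],"travel":[0,0,0],"fingers":-1}]'
python3 -m inch '[{"angular":[0,0,0],"travel":[0,0,0.15],"fingers":-1},{"angular":[0,0,0],"travel":[0,0,0.15],"fingers":-1},{"angular":[0,0,0],"travel":[0,0,0.1],"fingers":-1},{"angular":[0,0,0],"travel":[0,0,0.1],"fingers":-1},{"angular":[0,0,0],"travel":[0,0,0.05],"fingers":-1}]'
```

```text
time: 36.1
tool_pos: [0.5572, -0.0359, 0.0447]
tool_rot: [-2.216, -2.227, 0.0]
ft_force: [0.2, 0.3, -4.8]
gripper_width: 0.0588
grip_force: 50.6
time: 36.72
tool_pos: [0.5575, -0.036, 0.0404]
tool_rot: [-2.216, -2.227, 0.0]
ft_force: [-2.5, 0.7, 3.8]
gripper_width: 0.0589
grip_force: 51.2
```

```bash
python3 -m inch '[{"angular":[0,0,0],"travel":[0,0,0],"fingers":1},{"angular":[0,0,0],"travel":[0,0,0],"fingers":1},{"angular":[0,0,0],"travel":[0,0,0],"fingers":1},{"angular":[0,0,0],"travel":[0,0,-2],"fingers":1},{"angular":[0,0,0],"travel":[0,0,-5],"fingers":1}]'
python3 -m inch '[{"angular":[0,0,0],"travel":[0,0,-6],"fingers":1},{"angular":[0,0,0],"travel":[3,0.4,-3],"fingers":1},{"angular":[0,0,0],"travel":[6,0.85,0],"fingers":1},{"angular":[0,0,0],"travel":[6,0.85,0],"fingers":1},{"angular":[0,0,0],"travel":[6,0.85,0],"fingers":1}]'
python3 -m inch '[{"angular":[0,0,0],"travel":[6,0.85,0],"fingers":1},{"angular":[0,0,0],"travel":[5,0.85,2],"fingers":1},{"angular":[0,0,0],"travel":[1.8,0,4.5],"fingers":1},{"angular":[0,0,0],"travel":[0,0,3],"fingers":1},{"angular":[0,0,0],"travel":[0,0,0],"fingers":1}]'
python3 -m inch '[{"angular":[0,0,0],"travel":[0,0,0],"fingers":1}]'
python3 - <<'E'
from m import *
st=sensors.get_state(); C=cam('wrist',st); im=snap('wrist','w13'); print(st['tool_pos'],st['gripper_width'])
for c in blobs(im,*COL['green'],amin=1000):
    r=cv2.fitEllipse(c);print(np.round(r[0],1),np.round(r[1],1),onz(C,*r[0],.121).round(4))
E
```

```text
time: 37.35
tool_pos: [0.5544, -0.0353, 0.107]
tool_rot: [-2.212, -2.223, 0.006]
ft_force: [1.4, 1.1, -0.1]
gripper_width: 0.0855
grip_force: 0.0
time: 37.98
tool_pos: [0.5862, 0.176, 0.1999]
tool_rot: [2.216, 2.226, 0.002]
ft_force: [1.0, -0.2, -0.6]
gripper_width: 0.0855
grip_force: 0.0
time: 38.6
tool_pos: [0.599, 0.3016, 0.1003]
tool_rot: [-2.213, -2.226, 0.011]
ft_force: [-0.4, 1.2, 0.3]
gripper_width: 0.0856
grip_force: 0.0
time: 38.72
tool_pos: [0.6032, 0.3025, 0.1059]
tool_rot: [2.216, 2.226, 0.003]
ft_force: [1.1, -0.0, 0.2]
gripper_width: 0.0856
grip_force: 0.0
[0.60322525 0.3024535  0.10592122] 0.08556129696959507
[325.9 234.9] [109.  109.7] [0.6054 0.305  0.121 ]
```

```bash
python3 -m inch '[{"angular":[0,0,0],"travel":[0,0.2,2.5],"fingers":1},{"angular":[0,0,0],"travel":[0,0,2.5],"fingers":1},{"angular":[0,0,0],"travel":[0,0,1.6],"fingers":1},{"angular":[0,0,0],"travel":[0,0,0.7],"fingers":1},{"angular":[0,0,0],"travel":[0,0,0],"fingers":1}]' 45
python3 -m inch '[{"angular":[0,0,0],"travel":[0,0,0],"fingers":0.4},{"angular":[0,0,0],"travel":[0,0,0],"fingers":-1},{"angular":[0,0,0],"travel":[0,0,0],"fingers":-1},{"angular":[0,0,0],"travel":[0,0,0],"fingers":-1},{"angular":[0,0,0],"travel":[0,0,0],"fingers":-1}]'
```

```text
time: 39.4
tool_pos: [0.6045, 0.3024, 0.0319]
tool_rot: [2.216, 2.227, 0.001]
ft_force: [0.5, -0.1, 0.4]
gripper_width: 0.085
grip_force: 0.0
time: 40.02
tool_pos: [0.6057, 0.3028, 0.0331]
tool_rot: [2.215, 2.226, 0.005]
ft_force: [0.7, -0.4, 6.2]
gripper_width: 0.0597
grip_force: 48.9
```

```bash
python3 -m inch '[{"angular":[0,0,0],"travel":[0,0,-1],"fingers":-1},{"angular":[0,0,0],"travel":[0,0,-4],"fingers":-1},{"angular":[0,0,0],"travel":[0,0,-6],"fingers":-1},{"angular":[0,0,0],"travel":[0,0,-5],"fingers":-1},{"angular":[0,0,0],"travel":[-4,-0.7,0],"fingers":-1}]'
python3 -m inch '[{"angular":[0,0,0],"travel":[-5.4,-0.9,0],"fingers":-1},{"angular":[0,0,0],"travel":[-5.4,-0.9,0],"fingers":-1},{"angular":[0,0,0],"travel":[-5.4,-0.8,0],"fingers":-1},{"angular":[0,0,0],"travel":[-3.7,-0.6,0],"fingers":-1},{"angular":[0,0,0],"travel":[-1,0,2],"fingers":-1}]'
python3 -m inch '[{"angular":[0,0,0],"travel":[0,0,4],"fingers":-1},{"angular":[0,0,0],"travel":[0,0,4],"fingers":-1},{"angular":[0,0,0],"travel":[0,0,1],"fingers":-1},{"angular":[0,0,0],"travel":[0,0,0],"fingers":-1},{"angular":[0,0,0],"travel":[0,0,0],"fingers":-1}]'
python3 -m inch '[{"angular":[0,0,0],"travel":[0,0,0],"fingers":-1},{"angular":[0,0,0],"travel":[0,0,0],"fingers":-1}]'
```

```text
time: 40.65
tool_pos: [0.6003, 0.2653, 0.1977]
tool_rot: [2.209, 2.228, 0.016]
ft_force: [1.0, -1.5, -2.2]
gripper_width: 0.0592
grip_force: 49.5
time: 41.28
tool_pos: [0.5662, 0.0512, 0.1717]
tool_rot: [2.219, 2.223, 0.001]
ft_force: [-0.4, 0.3, -3.5]
gripper_width: 0.0589
grip_force: 49.4
time: 41.9
tool_pos: [0.568, 0.0535, 0.0833]
tool_rot: [2.214, 2.226, 0.004]
ft_force: [0.4, -0.4, -2.4]
gripper_width: 0.0589
grip_force: 49.4
time: 42.15
tool_pos: [0.5674, 0.0532, 0.0828]
tool_rot: [2.215, 2.226, 0.002]
ft_force: [-0.0, -0.3, -1.9]
gripper_width: 0.059
grip_force: 49.4
```

```bash
python3 -m inch '[{"angular":[0,0,0],"travel":[0.05,0,1.5],"fingers":-1},{"angular":[0,0,0],"travel":[0,0,1.2],"fingers":-1},{"angular":[0,0,0],"travel":[0,0,0.7],"fingers":-1},{"angular":[0,0,0],"travel":[0,0,0.25],"fingers":-1},{"angular":[0,0,0],"travel":[0,0,0],"fingers":-1}]'
python3 -m inch '[{"angular":[0,0,0],"travel":[0,0,0.15],"fingers":-1},{"angular":[0,0,0],"travel":[0,0,0.15],"fingers":-1},{"angular":[0,0,0],"travel":[0,0,0.1],"fingers":-1},{"angular":[0,0,0],"travel":[0,0,0.1],"fingers":-1},{"angular":[0,0,0],"travel":[0,0,0.05],"fingers":-1}]'
```

```text
time: 42.78
tool_pos: [0.5663, 0.0537, 0.0447]
tool_rot: [-2.216, -2.227, 0.0]
ft_force: [0.5, 0.1, -2.8]
gripper_width: 0.0589
grip_force: 49.5
time: 43.4
tool_pos: [0.5665, 0.0537, 0.04]
tool_rot: [-2.216, -2.227, 0.0]
ft_force: [-0.8, 0.0, 1.9]
gripper_width: 0.059
grip_force: 49.7
```

Seated. Release, rise, and look from the first viewing pose.

```bash
python3 -m inch '[{"angular":[0,0,0],"travel":[0,0,0.05],"fingers":-1},{"angular":[0,0,0],"travel":[0,0,0],"fingers":1},{"angular":[0,0,0],"travel":[0,0,0],"fingers":1},{"angular":[0,0,0],"travel":[0,0,0],"fingers":1},{"angular":[0,0,0],"travel":[0,0,-2],"fingers":1}]'
python3 -m inch '[{"angular":[0,0,0],"travel":[0,0,-5],"fingers":1},{"angular":[0,0,0],"travel":[0,0,-6],"fingers":1},{"angular":[0,0,0],"travel":[0,0,-6],"fingers":1},{"angular":[0,0,0],"travel":[-2.4,1,-3.5],"fingers":1},{"angular":[0,0,0],"travel":[0,0,0],"fingers":1}]'
python3 -m inch '[{"angular":[0,0,0],"travel":[0,0,0],"fingers":1},{"angular":[0,0,0],"travel":[0,0,0],"fingers":1}]'
python3 - <<'E'
from m import *
st=sensors.get_state(); C=cam('wrist',st); im=snap('wrist','w14'); print(st['tool_pos'])
for n,i,CC in(('now',im,C),):
  for k,z in(('red',.128),('green',.128),('blue',.063)):
    for c in blobs(i,*COL[k],amin=300):
      r=cv2.boundingRect(c);p=onz(CC,r[0]+r[2]/2-.5,r[1]+r[3]/2-.5,z)
      if np.hypot(*(p[:2]-[.58,.01]))<.08: print(n,k,r,p.round(4))
# the same measure on the first wrist picture, jars still at their starts
w1=cv2.imread('pics/w1.png')[:,:,::-1].copy();C1=cam('wrist',dict(tool_pos=np.array([.5771,.0304,.2652]),tool_rot=np.array([-2.2154,-2.2249,.0012])))
for k,r in(('red',(272,199,60,59)),('green',(278,109,63,64)),('yellow',(341,158,41,39))): print('start',k,onz(C1,r[0]+r[2]/2-.5,r[1]+r[3]/2-.5,.063 if k=='yellow' else .128).round(4))
E
```

```text
time: 44.02
tool_pos: [0.5644, 0.0537, 0.0577]
tool_rot: [-2.214, -2.225, 0.005]
ft_force: [0.7, -0.2, -0.3]
gripper_width: 0.0851
grip_force: 0.0
time: 44.65
tool_pos: [0.5799, 0.0285, 0.2706]
tool_rot: [2.211, 2.219, 0.011]
ft_force: [0.3, 1.8, -0.7]
gripper_width: 0.0855
grip_force: 0.0
time: 44.9
tool_pos: [0.5749, 0.0303, 0.2617]
tool_rot: [-2.213, -2.225, 0.004]
ft_force: [-0.2, 0.4, -1.2]
gripper_width: 0.0858
grip_force: 0.0
[0.57493854 0.0302948  0.26172164]
now red (273, 201, 60, 60) [ 0.5565 -0.0341  0.128 ]
now green (281, 112, 65, 65) [0.5671 0.0531 0.128 ]
now green (292, 91, 52, 31) [0.5711 0.0871 0.128 ]
now blue (341, 158, 41, 38) [0.6205 0.0038 0.063 ]
start red [ 0.5578 -0.0328  0.128 ]
start green [0.5658 0.0558 0.128 ]
start yellow [0.6236 0.0023 0.063 ]
```

View pics/w14.png

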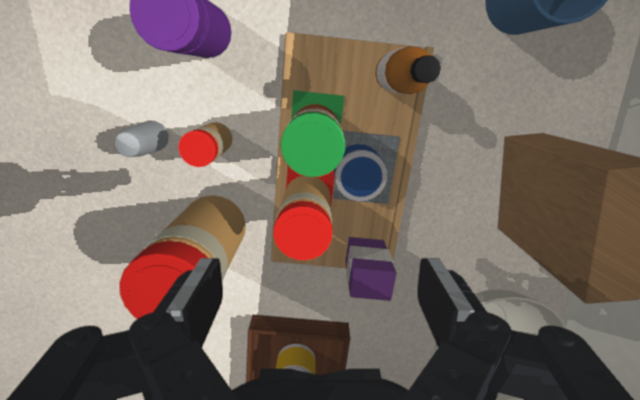

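The picture shows the green lid at (313,145), the red lid at (303,231), the blue tin at (361,176) on the grey mat, the yellow tin in the crate at (295,360), and the bottle where it was. All are within about 3 mm of their start places, and the gripper is clear.

```bash
python3 -c "
from cell import ticket
print(ticket.finish_job())"
```

```text
the job is handed in; nothing more can be done
None
```

The job is handed in at about 45 s of the 136 s: the yellow tin is in the crate, the blue tin is on the grey mat, and both jars are back on their own mats, all within about 3–4 mm of centre; my first try at the yellow tin closed on its top with about 6 N and left it upright.

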